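# Open the roll-top cabinet and set out the soundness mould

### The job

Raise the slatted shutter of the grey roll-top cabinet by its metal pull, all the way to its stop, so that it stays open by itself. Then take the brass soundness mould (the small ring with two long needles) out of the cabinet and stand it gently on the middle of the bare glass plate on the worktop, ready for measuring the needles, and let go. Leave everything else where it stands.

Things in the scene. Friction and masses are not known exactly. Their poses are not given: they have to be found in the camera images.
- cabinet: Grey bench cabinet with a half-round slatted roll-top, fixed on the worktop, 278 deep (x) x 400 wide (y) x 193 mm high. Origin: on the worktop, mid-width, 132 mm behind the front face; x points into the cabinet, its front faces -x; y left, z up. Cheeks 14 mm thick at both sides (inside y = -186..186 mm) carry the tracks; a fixed hood covers the top behind x = +19 mm.
- cabinet_floor (a point): Point on the cabinet's inside floor (black mat) over the cabinet's origin, 61.5 mm above the worktop; cabinet's axes. The floor runs from x = -120 to 113 mm. Front sill: 10 mm thick, top 90 mm above the worktop, at x = -130..-120 mm. Open slats are stored under the hood 131 mm from the track's axis: lift things only as far as needed before drawing them forward.
- track_axis (a point): Middle of the axis (along y) round which the side tracks curve: at x = 0, 45 mm above the worktop, in the cabinet; cabinet's axes. The slats run on a radius of 135 mm about it.
- shutter (a joint): Angle (rad) run by the shutter about the track's axis: 0 shut (the start), 1.14 at the stop, open; grows as the pull goes up and back. It weighs 0.4 kg; about 3 N along the track starts it, less further up. Let go below 0.5 it slides shut; from 0.5 to 0.8 it may stand; beyond 0.8 its weight carries it on to the stop, where it stays.
- lip_edge (a point): Middle of the rounded outer edge (8.4 mm thick) of the metal pull, a straight lip 160 mm wide along y, 5 mm thick, 27 mm out from the lowest rail. It is 162.5 mm from the track's axis, (0.475 + joint) rad above level towards the front: 119 mm above the worktop when shut; open, the lip stands upright. Push it up and back with fingertips under and before it. Its frame equals the cabinet's when shut.
- soundness_mould: Brass mould: upright ring 31 mm across, 30 high, about 65 g, with two thin needles 6 mm apart sticking out level from its side, 13 mm above its foot; 180 mm long overall. Stands on the cabinet floor behind the shutter, ring to the front. Origin: under the middle of its length at foot level; ring centre at y = +74.5 mm, needles run to y = -90 mm, z up. Grasp the ring along x, square to the needles.
- mould_ring (a point): Centre of the foot of the mould's ring (its upright axis), with the mould's axes.
- base_plate: Bare square glass plate, 110 x 110 x 5 mm, 200 g, lying loose on the worktop left or right of the cabinet (not the plate under the ring on the stand at the back right). Origin: centre of its underside; sides along its x and y.
- sample_tin: Tall round sample tin with white lid, 54 mm across, 58 mm high, standing in the cabinet beside the mould. Origin: centre of its underside. Leave alone.
- weighing_bottle: Glass weighing bottle with stopper, 43 mm across, 64 mm high, standing in the cabinet beside the mould. Origin: centre of its underside. Leave alone.
- shallow_tin: Shallow round sample tin with white lid, 70 mm across, 30 mm high, in the cabinet's left rear corner. Origin: centre of its underside. Leave alone.
- dropper_bottle: Brown dropper bottle, 34 mm across, 102 mm high, standing on the worktop in front of the cabinet, left or right of the pull. Origin: centre of its underside. Leave alone.
- stopwatch: Dark digital stopwatch, 71 x 60 x 19 mm, lying on the worktop in front of the cabinet on the other side. Origin: centre of its underside. Leave alone.
- tape_roll: Roll of tape, 96 mm across, 25 mm high, lying on the worktop on the other side of the cabinet from the glass plate. Origin: centre of its underside. Leave alone.
Things that resemble listed ones, but are neither listed nor needed, are in the scene too. What is shaped like the base_plate but blue is not meant.

How it is judged:
On the way, in this order (a step that is already met when the one before it is completed fails the run):
1. the shutter is up against its stop and stays there with the robot clear of the cabinet (value of joint shutter above 1.06 rad and velocity of joint shutter below 0.08 rad/s and contact force between each of the fingers, the arm and cabinet below 0.2 N), for 0.4 s.
2. the mould is lifted off the cabinet floor, over the sill (height (world z) of mould_ring above 0.088 m), for 0.1 s.
At the end, for the whole second after the job is handed in: The shutter stands open by itself (joint above 1.06), and the mould stands upright, released and at rest on the bare glass plate, its ring within 25 mm of the plate's centre; the other things have not been shifted by more than 20 mm, nor the plate by more than 25 mm (value of joint shutter above 1.06 rad and horizontal distance between mould_ring and base_plate below 0.025 m and z of mould_ring in the frame of base_plate between 0.003 and 0.008 m and angle between soundness_mould's own z axis and vertical below 0.08 rad and angle between base_plate's own z axis and vertical below 0.03 rad and linear speed of soundness_mould below 0.02 m/s); the robot touches nothing.
It fails at once if another thing is knocked or shifted by more than 20 mm (distance of any of sample_tin, weighing_bottle, dropper_bottle, stopwatch, tape_roll, shallow_tin from where it was at the start of the episode above 0.02 m).
It fails at once if the glass plate is shoved by more than 25 mm (distance of base_plate from where it was at the start of the episode above 0.025 m).
It fails at once if the mould is banged down on the glass (contact force between soundness_mould and base_plate above 30 N).
It also fails if it takes over 59 s, if anything falls off the work surface, if the arm or the gripper's body presses on something with over 40 N, if the wrist force passes 120 N, or if a joint passes its speed limit or range.

### The arm

A 7-joint arm with a two-finger parallel gripper is mounted at the origin on a cart in front of the work surface, level with it; the furniture and walls round the work are solid. World frame = base frame: x ahead of the robot, y to its left, z up, the work surface at z = 0. Lengths are in m, angles in rad, forces in N, time in s.
With the tool pointing down it reaches from about 0.35 to 0.9 m from the base axis. Payload 8.1 kg.
Tool frame: the origin (TCP) lies at the very end of the fingers, on their centre line; the grasp point (between the pads) lies 19 mm behind it; z points along the fingers, y is the direction in which the jaws open and shut (so a half turn about z gives the same grasp; the last joint's range is limited). The gripper opens to 92 mm and grips with 3 to 60 N. Pads are 19 mm wide; open, the fingers measure 130 mm over their backs; the gripper's body (75 mm by 190 mm) begins 47 mm behind the grasp point.
Start: joints at [-1.282, 0.434, 0.025, 1.573, -0.012, 1.134, -0.075], TCP at [0.239, 0.578, 0.227] pointing down, gripper open.
Joint ranges: [-2.62, 2.62], [-0.44, 2.09], [-1.27, 1.32], [0.08, 2.57], [-1.32, 4.46], [0.12, 2], [-2.74, 2.74]. Speed limits (rad/s): [2.22, 2.22, 3.01, 3.01, 3.14, 3.14, 3.14].

### API

Orientations are given as a rotation vector (axis times angle).
In Python, from cell import observe, get_image, sign_off gives the robot as it stands.
- The arm moves only by the tool arm_command, never from a script. Its argument "deltas" is a list of rows, each an object with "xyz": the shift along the tool's x, y, z in cm, a list of three; "turn": the turn about the tool's z in degrees; "jaw": the closure in counts, from 0 (fully open) to 255 (shut). A call has 1 to 5 rows; each row is the pose to reach, as a shift and turn from the pose measured when the call began, along the tool's axes at that moment; what a row does not reach only later rows make up. A row lasts 1/12 s, in which the tool goes at most 41.7 mm and 7.16 degrees, less where a joint would pass 70% of its speed; a pose out of reach is approached as far as the arm can. A call with a gripper value outside its range is refused whole. The fingers move at their own pace and stop on an object; "force" is the grip in N (left out, the last holds). Time passes only in rows, so rows that repeat a pose let the fingers close. It gives the time, the measured TCP pose, the force and the opening at its end, in the units of the state.
- observe(): the state, without advancing time (a new reading comes with each control period).
- get_image(name): name is "scene" or "top" or "wrist"; returns a dict with "frame" (400x640x3 uint8, red, green, blue), "depth" (400x640 float32, m along the optical axis (not along the pixel's ray), 0 where there is no reading), "camera_matrix" (3x3 intrinsics, pixels), "distortion" ([k1, k2, p1, p2, k3] as OpenCV has them; the pictures are not rectified), "cam_to_world" (4x4, takes a point from camera to world coordinates). Camera axes: x right, y up, looking along -z (the intrinsics and any distortion apply to the point x, -y, -z); pixel columns grow to the right and rows downward; lengths in m; the calibration is good to about 2 mm. A picture is of the moment at which its call begins.
- sign_off(): hands the job in, once; it reports no verdict.
The state is a dict: "clock": time; "joints": joint angles; "dq": joint speeds; "joint_efforts": joint torques, N m; "position": TCP position; "ee_rot": TCP orientation; "force": force on the tool from outside, world axes, zero at the start; "ft_torque": the same for the moment, N m; "width": opening from 0.0 (shut) to 1.0 (fully open).
Only numpy, scipy, OpenCV 4.12 (cv2) and the standard library are available. Lean on these libraries where they do the work, as an engineer would, in place of code of your own. Each camera call takes 0.05 s, during which the arm holds its last target.

## Working session

There is one attempt and no reset: what is moved stays moved. The work goes in short steps, Python scripts to look and compute and a tool call to move; the robot and the scene stay as the last step left them, time stands still between calls to the robot, and variables do not carry over. Pictures are saved under pics/ and viewed, and the job is handed in when it is done.

Besides the shell and the picture viewer there is one more tool, called as name([rows], argument=value, ...), one row to a line, values as JSON. arm_command: Moves the arm, as the interface text tells. Its arguments: {"type":"object","properties":{"deltas":{"type":"array","items":{"type":"object","properties":{"xyz":{"type":"array","items":{"type":"number"}},"turn":{"type":"number"},"jaw":{"type":"number"}}}},"force":{"type":"number"}},"required":["deltas"]}

```bash
ls; mkdir -p pics
cat > h.py <<'E'
import numpy as np, cv2
from cell import observe, get_image, sign_off
from scipy.spatial.transform import Rotation as R
def world(im,u,v,z=None,d=None):
    K=np.array(im["camera_matrix"],float);D=np.array(im["distortion"],float)
    p=cv2.undistortPoints(np.array([[[u,v]]],float),K,D)[0,0]
    T=np.array(im["cam_to_world"]);ray=T[:3,:3]@np.array([p[0],-p[1],-1]);o=T[:3,3]
    if d is None and z is None: d=float(im["depth"][int(v),int(u)])
    if z is not None: d=(z-o[2])/ray[2]
    return o+d*ray
def pix(im,P):
    T=np.array(im["cam_to_world"]);c=T[:3,:3].T@(np.array(P)-T[:3,3])
    q=np.array([[c[0],-c[1],-c[2]]])
    return cv2.projectPoints(q,np.zeros(3),np.zeros(3),np.array(im["camera_matrix"],float),np.array(im["distortion"],float))[0][0,0]
def save(im,n): cv2.imwrite("pics/"+n,im["frame"][:,:,::-1])
E
python3 - <<'E'
from h import *
import pickle
for n in ["scene","top","wrist"]:
    im=get_image(n); save(im,n+"0.png"); pickle.dump(im,open(n+"0.pkl","wb"))
    print(n,np.round(im["cam_to_world"],3).tolist())
s=observe();print(s); print(R.from_rotvec(s["ee_rot"]).as_matrix().round(3))
E
```

```text
pics
scene [[-0.003, 0.869, -0.496, -0.258], [-1.0, -0.0, 0.005, 0.116], [0.004, 0.496, 0.869, 1.426], [0.0, 0.0, 0.0, 1.0]]
top [[0.094, 0.968, -0.232, 0.189], [-0.996, 0.091, -0.023, 0.086], [-0.001, 0.233, 0.972, 1.404], [0.0, 0.0, 0.0, 1.0]]
wrist [[0.382, -0.891, -0.246, 0.173], [0.924, 0.367, 0.103, 0.606], [-0.001, -0.267, 0.964, 0.384], [0.0, 0.0, 0.0, 1.0]]
{'clock': 0.15, 'joints': array([-1.28164047,  0.43509747,  0.02499612,  1.57385646, -0.01156714,
        1.13398946, -0.07507349]), 'dq': array([ 0.00115023, -0.00235547,  0.00126223, -0.00374055,  0.00239689,
       -0.00039399, -0.00206728]), 'joint_efforts': array([ 1.25364961e-03, -6.68258142e+01,  9.85705331e-01, -3.14693999e+01,
       -6.05278811e-02,  3.93924932e-02,  1.51892145e-04]), 'position': array([0.23855543, 0.5772815 , 0.22611629]), 'ee_rot': array([-6.11498000e-01, -3.08141709e+00,  1.89079233e-03]), 'force': array([-0.01066886,  0.07273654, -0.12229492]), 'ft_torque': array([0.00765279, 0.02659505, 0.00648545]), 'width': 1.000099110450483}
[[-0.924  0.382 -0.   ]
 [ 0.382  0.924 -0.001]
 [-0.    -0.001 -1.   ]]
```

View pics/scene0.png

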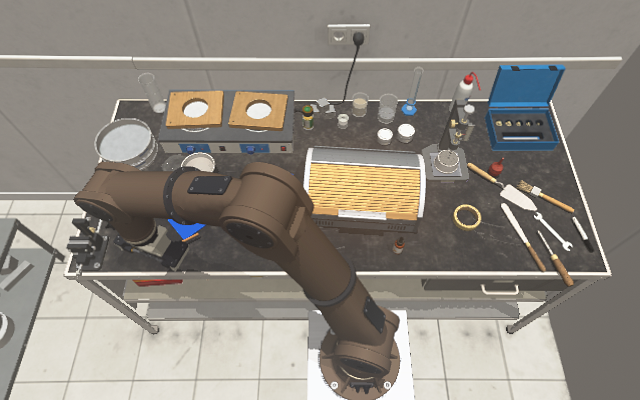

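View pics/top0.png

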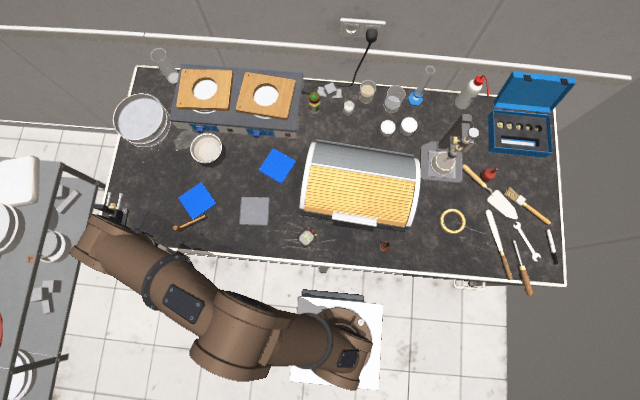

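View pics/wrist0.png

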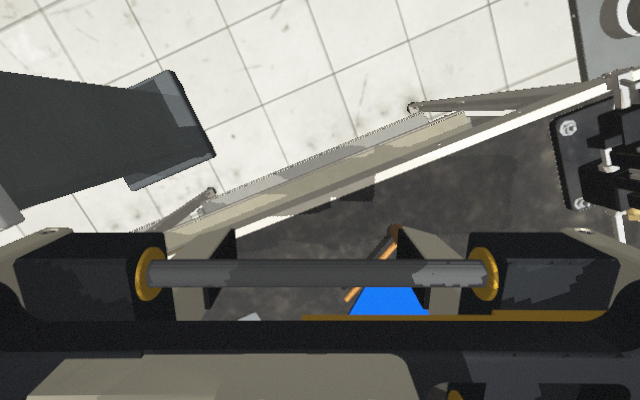

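The top view shows a grey glass square at (255,211), with blue lookalikes at (277,165) and (197,200). There is also a plate under the ring stand at (441,160). The cabinet pull is at about (355,219), the dropper at (384,245) and the stopwatch near (306,238). I'll check these in close crops.

Run:
```python
from h import *
import pickle
im=pickle.load(open("top0.pkl","rb"))
f=im["frame"][130:265,230:430,::-1]
cv2.imwrite("pics/c0.png",cv2.resize(f,None,fx=4,fy=4,interpolation=cv2.INTER_CUBIC))
for (u,v) in [(255,211),(306,238),(384,245),(453,208),(335,217),(376,224),(355,222)]: print(u,v,world(im,u,v).round(3))
```

```text
255 211 [0.45  0.359 0.009]
306 238 [0.362 0.149 0.021]
384 245 [ 0.357 -0.139  0.075]
453 208 [ 0.537 -0.416  0.   ]
335 217 [0.434 0.049 0.125]
376 224 [ 0.434 -0.107  0.06 ]
355 222 [ 0.423 -0.023  0.123]
```

View pics/c0.png

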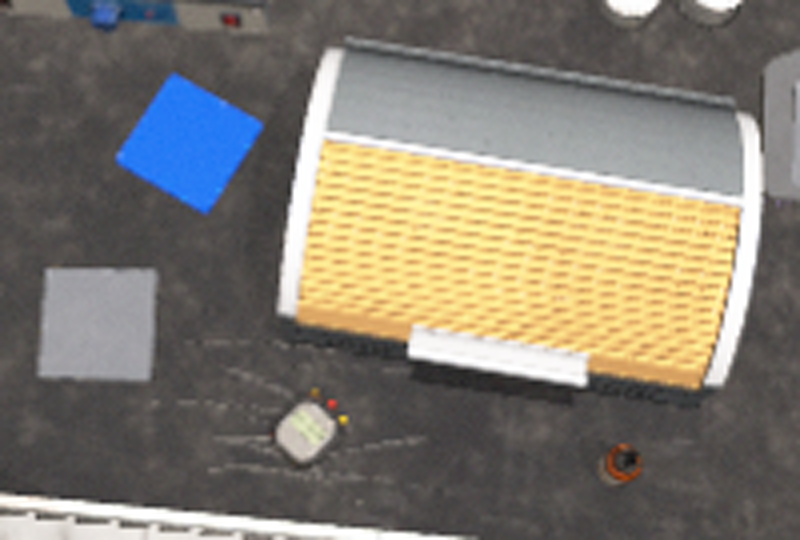

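Run:
```python
from h import *
import pickle
im=pickle.load(open("top0.pkl","rb"))
vs,us=np.mgrid[0:400,0:640]
K=im["camera_matrix"];D=np.array(im["distortion"],float)
p=cv2.undistortPoints(np.stack([us,vs],-1).reshape(-1,1,2).astype(float),np.array(K,float),D).reshape(400,640,2)
d=im["depth"];T=np.array(im["cam_to_world"])
P=(np.stack([p[...,0],-p[...,1],-np.ones_like(d)],-1)*d[...,None])@T[:3,:3].T+T[:3,3]
f=im["frame"].astype(int);mn=f.min(-1);mx=f.max(-1)
roi=np.zeros((400,640),bool);roi[205:232,325:384]=1
lip=roi&(mn>190)
print("lip n",lip.sum()); uv=np.argwhere(lip)[:,::-1]
W=np.array([world(im,u,v,z=0.119)[:2] for u,v in uv])
r=cv2.minAreaRect(W.astype(np.float32));print("lip rect",r,cv2.boxPoints(r).round(3).tolist())
print("lip depth z",np.percentile(P[lip][:,2],[5,50,95]))
# cabinet footprint via height
m=np.zeros_like(roi);m[120:240,285:432]=1
m&=(P[...,2]>0.04)&(P[...,0]>0.4)&(P[...,0]<0.85)&(P[...,1]<0.3)&(P[...,1]>-0.32)
m=cv2.morphologyEx(m.astype(np.uint8),cv2.MORPH_OPEN,np.ones((5,5)))>0
Q=P[m];r=cv2.minAreaRect(Q[:,:2].astype(np.float32));print("cab",r,cv2.boxPoints(r).round(3).tolist(),Q[:,2].max())
# yellow mask
y=(f[...,0]-f[...,2]>60)&m&(f[...,0]>150)
c=max(cv2.findContours(y.astype(np.uint8),0,1)[0],key=cv2.contourArea);
Q2=P[y];print("yellow",cv2.boxPoints(cv2.minAreaRect(Q2[:,:2].astype(np.float32))).round(3).tolist())
# plate
g=np.zeros_like(roi);g[190:232,235:275]=1
g&=(mn>75)&(mx-mn<30)
c=max(cv2.findContours(g.astype(np.uint8),0,1)[0],key=cv2.contourArea)[:,0]
W=np.array([world(im,u,v,z=0.005)[:2] for u,v in c]);r=cv2.minAreaRect(W.astype(np.float32));print("plate",r)
np.save("P.npy",P)
```

```text
lip n 351
lip rect ((0.4371913969516754, -0.019744284451007843), (0.16038283705711365, 0.028203509747982025), 85.71367645263672) [[0.4169999957084656, -0.0989999994635582], [0.4449999928474426, -0.10100000351667404], [0.4569999873638153, 0.05900000035762787], [0.42899999022483826, 0.061000000685453415]]
lip depth z [0.10977365 0.11709986 0.12515142]
cab ((0.5980787873268127, 0.03109833598136902), (0.5545181035995483, 0.3381940722465515), 79.32232666015625) [[0.38100001215934753, -0.20999999344348907], [0.7129999995231628, -0.27300000190734863], [0.8159999847412109, 0.2720000147819519], [0.4830000102519989, 0.33500000834465027]] 0.20000122911459872
yellow [[0.4269999861717224, -0.2070000022649765], [0.597000002861023, -0.21799999475479126], [0.6230000257492065, 0.15399999916553497], [0.453000009059906, 0.16599999368190765]]
plate ((0.4518871307373047, 0.3606244921684265), (0.15991440415382385, 0.15524506568908691), 5.457156658172607)
```

Run:
```python
from h import *
import pickle
from scipy.optimize import least_squares
im=pickle.load(open("top0.pkl","rb"));P=np.load("P.npy");f=im["frame"].astype(int)
y=np.zeros((400,640),bool);y[160:225,300:420]=1
y&=(f[...,0]-f[...,2]>60)&(f[...,0]>150)
Q=P[y];print(len(Q))
def res(q):
    x0,yaw,r=q; c,s=np.cos(yaw),np.sin(yaw)
    X=c*(Q[:,0]-x0)+s*(Q[:,1]+0.03)
    return np.hypot(X,Q[:,2]-0.045)-r
s=least_squares(res,[0.57,-.07,.135],loss="soft_l1",f_scale=.003);print(s.x,np.abs(s.fun).mean())
g=np.zeros_like(y);g[190:232,235:275]=1
mn=f.min(-1)
print(f[211,225:290].tolist()[::4])
for t in (75,95,110):
    gg=(g&(mn>t)).astype(np.uint8);c=max(cv2.findContours(gg,0,1)[0],key=cv2.contourArea)[:,0]
    W=np.array([world(im,u,v,z=0.005)[:2] for u,v in c]);print(t,cv2.minAreaRect(W.astype(np.float32)))
```

```text
4653
[ 0.56962925 -0.07346752  0.13687349] 0.010529872551644733
[[75, 76, 75], [76, 74, 75], [79, 77, 74], [83, 81, 76], [173, 172, 176], [161, 161, 167], [164, 165, 169], [167, 166, 170], [159, 160, 166], [160, 163, 166], [158, 159, 164], [80, 76, 74], [77, 69, 71], [75, 72, 70], [75, 73, 72], [85, 82, 80], [77, 76, 75]]
75 ((0.4518871307373047, 0.3606244921684265), (0.15991440415382385, 0.15524506568908691), 5.457156658172607)
95 ((0.45207276940345764, 0.3635472357273102), (0.11226903647184372, 0.11378586292266846), 4.062044143676758)
110 ((0.45298123359680176, 0.36366528272628784), (0.10801731050014496, 0.11471490561962128), 5.3835906982421875)
```

```bash
cat >> h.py <<'E'
O=np.array([0.570,-0.030]);YAW=-0.0735
def cab(x,y=0): c,s=np.cos(YAW),np.sin(YAW); return O+np.array([c*x-s*y,s*x+c*y])
def tocab(p): c,s=np.cos(YAW),np.sin(YAW); d=np.array(p[:2])-O; return np.array([c*d[0]+s*d[1],-s*d[0]+c*d[1]])
def go(x,y,z,yaw=YAW):
    s=observe();M=R.from_rotvec(s["ee_rot"]).as_matrix()
    d=M.T@(np.array([x,y,z])-s["position"])*100
    a=np.arctan2(M[1,1],M[0,1]); t=(yaw+np.pi/2-a+np.pi/2)%np.pi-np.pi/2
    print("clock",round(s["clock"],2),"pos",s["position"].round(4),"cab",tocab(s["position"]).round(4),"F",s["force"].round(1),"w",round(s["width"],3),"q7",s["joints"].round(2)[[4,5,6]])
    print("delta cm",d.round(2),"turn",round(-np.degrees(t),2),"rows",np.linalg.norm(d)/4.17)
E
python3 -c "
from h import *
x,y=cab(-.185); go(x,y,.2)"
```

```text
clock 0.15 pos [0.2386 0.5773 0.2261] cab [-0.3751  0.5813] F [-0.   0.1 -0.1] w 1.0 q7 [-0.01  1.13 -0.08]
delta cm [-36.25 -49.26   2.68] turn -18.24 rows 14.680291247607721
```

arm_command([
  {"xyz": [-2.4, -3.3, 0], "turn": -3, "jaw": 255},
  {"xyz": [-4.9, -6.6, 0], "turn": -6, "jaw": 255},
  {"xyz": [-7.3, -9.9, 0], "turn": -9, "jaw": 255},
  {"xyz": [-9.7, -13.2, 0], "turn": -12, "jaw": 255},
  {"xyz": [-12.1, -16.4, 0], "turn": -15, "jaw": 255},
], force=20)

```text
clock: 0.57
position: [0.2877, 0.3773, 0.226]
ee_rot: [-0.2, -3.135, 0.003]
force: [0.0, 0.3, 1.4]
width: 0.688
```

```bash
python3 -c "
from h import *
x,y=cab(-.185); go(x,y,.2)"
```

```text
clock 0.57 pos [0.2877 0.3773 0.226 ] cab [-0.3114  0.3854] F [0.  0.3 1.4] w 0.688 q7 [-0.    1.02  0.41]
delta cm [-14.7  -37.8    2.66] turn -3.09 rows 9.747595556334849
```

arm_command([
  {"xyz": [-2, -4, 0], "turn": -3, "jaw": 255},
  {"xyz": [-4, -8, 0], "turn": -3, "jaw": 255},
  {"xyz": [-6, -12, 0], "turn": -3, "jaw": 255},
  {"xyz": [-8, -16, 0], "turn": -3, "jaw": 255},
  {"xyz": [-9, -20, 0], "turn": -3, "jaw": 255},
])

```text
clock: 0.98
position: [0.3501, 0.179, 0.2265]
ee_rot: [0.118, 3.139, -0.002]
force: [2.2, -0.0, 1.1]
width: 0.324
```

```bash
python3 -c "
from h import *
x,y=cab(-.185); go(x,y,.2)"
```

```text
clock 0.98 pos [0.3501 0.179  0.2265] cab [-0.2346  0.1923] F [ 2.2 -0.   1.1] w 0.324 q7 [-0.01  1.    0.9 ]
delta cm [ -5.   -19.22   2.67] turn -0.11 rows 4.804688476572475
```

arm_command([
  {"xyz": [-1, -4, 0.5], "turn": 0, "jaw": 255},
  {"xyz": [-2, -8, 1], "turn": 0, "jaw": 255},
  {"xyz": [-3, -12, 1.5], "turn": 0, "jaw": 255},
  {"xyz": [-4, -15.5, 2], "turn": 0, "jaw": 255},
  {"xyz": [-5, -19.2, 2.5], "turn": 0, "jaw": 255},
])

```text
clock: 1.4
position: [0.3853, -0.0182, 0.2017]
ee_rot: [0.119, 3.138, -0.001]
force: [1.1, 0.9, -0.4]
width: 0.014
```

```bash
python3 -c "
from h import *
x,y=cab(-.18); go(x,y,.095)"
```

```text
clock 1.4 pos [ 0.3853 -0.0182  0.2017] cab [-0.1851 -0.0018] F [ 1.1  0.9 -0.4] w 0.014 q7 [-0.02  0.92  1.44]
delta cm [-0.49  0.19 10.67] turn -0.12 rows 2.56177245408054
```

arm_command([
  {"xyz": [0, 0, 3.5], "jaw": 255},
  {"xyz": [0, 0, 7], "jaw": 255},
  {"xyz": [0, 0, 9.5], "jaw": 255},
  {"xyz": [0, 0.1, 10.6], "jaw": 255},
  {"xyz": [0, 0.1, 10.6], "jaw": 255},
])

```text
schema error: expected keys xyz, turn, jaw
```

```bash
python3 -c "
from h import *
x,y=cab(-.18); go(x,y,.095)
im=get_image('top');save(im,'top1.png')
f=im['frame'][130:265,270:430,::-1]
cv2.imwrite('pics/c1.png',cv2.resize(f,None,fx=4,fy=4))"
```

```text
clock 1.4 pos [ 0.3853 -0.0182  0.2017] cab [-0.1851 -0.0018] F [ 1.1  0.9 -0.4] w 0.014 q7 [-0.02  0.92  1.44]
delta cm [-0.49  0.19 10.67] turn -0.12 rows 2.56177245408054
```

View pics/c1.png

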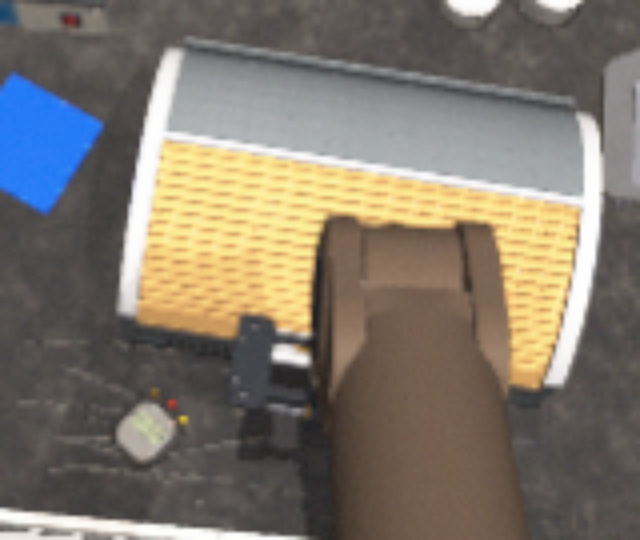

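arm_command([
  {"xyz": [0, 0, 3.5], "turn": 0, "jaw": 255},
  {"xyz": [0, 0, 7], "turn": 0, "jaw": 255},
  {"xyz": [0, 0, 9.5], "turn": 0, "jaw": 255},
  {"xyz": [0, 0.1, 10.6], "turn": 0, "jaw": 255},
  {"xyz": [0, 0.1, 10.6], "turn": 0, "jaw": 255},
])

```text
clock: 1.87
position: [0.3843, -0.0244, 0.0931]
ee_rot: [-0.127, -3.136, 0.007]
force: [0.0, -0.3, -1.0]
width: 0.006
```

```bash
python3 -c "
from h import *
x,y=cab(-.16); go(x,y,.095)
im=get_image('wrist');save(im,'w1.png');print(im['cam_to_world'].round(3))
"
```

```text
clock 1.87 pos [ 0.3843 -0.0244  0.0931] cab [-0.1857 -0.008 ] F [ 0.  -0.3 -1. ] w 0.006 q7 [-0.15  0.61  1.59]
delta cm [-2.56  0.82 -0.2 ] turn -0.44 rows 0.6462887281368432
[[ 0.081 -0.962 -0.263  0.314]
 [ 0.997  0.077  0.026 -0.017]
 [-0.005 -0.264  0.965  0.252]
 [ 0.     0.     0.     1.   ]]
```

View pics/w1.png

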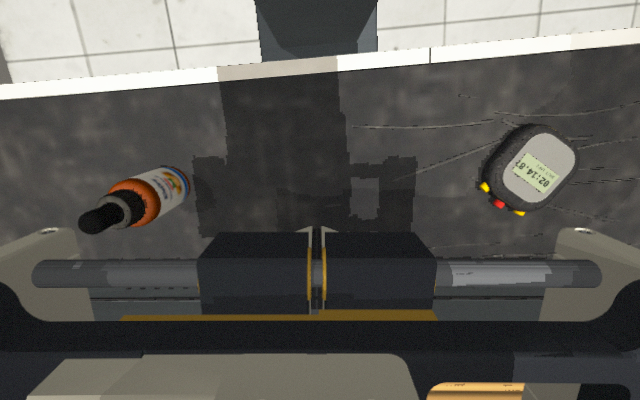

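arm_command([
  {"xyz": [-1, 0.4, 0], "turn": 0, "jaw": 255},
  {"xyz": [-2, 0.8, 0], "turn": 0, "jaw": 255},
  {"xyz": [-2.5, 0.8, 0], "turn": 0, "jaw": 255},
  {"xyz": [-2.8, 0.8, 0], "turn": 0, "jaw": 255},
  {"xyz": [-3.1, 0.8, 0], "turn": 0, "jaw": 255},
])

```text
clock: 2.33
position: [0.4137, -0.0179, 0.0943]
ee_rot: [-0.125, -3.131, 0.005]
force: [-20.9, 4.6, 16.1]
width: 0.005
```

```bash
python3 -c "
from h import *
x,y=cab(-.15); go(x,y,.095)
"
```

```text
clock 2.33 pos [ 0.4137 -0.0179  0.0943] cab [-0.1568  0.0006] F [-20.9   4.6  16.1] w 0.005 q7 [-0.17  0.65  1.6 ]
delta cm [-0.68 -0.06 -0.08] turn -0.36 rows 0.16478697313436183
```

arm_command([
  {"xyz": [-0.2, 0, -0.6], "turn": 0, "jaw": 255},
  {"xyz": [-0.6, 0, -1.3], "turn": 0, "jaw": 255},
  {"xyz": [-1.1, 0, -2.0], "turn": 0, "jaw": 255},
  {"xyz": [-1.6, 0, -2.6], "turn": 0, "jaw": 255},
  {"xyz": [-2.2, 0, -3.2], "turn": 0, "jaw": 255},
])

```text
clock: 2.75
position: [0.4302, -0.0187, 0.1258]
ee_rot: [-0.123, -3.119, 0.003]
force: [-24.9, 3.8, 16.8]
width: 0.004
```

```bash
python3 -c "
from h import *
x,y=cab(-.15); go(x,y,.095)
im=get_image('scene');save(im,'s2.png')
f=im['frame'][130:265,270:450,::-1]
cv2.imwrite('pics/c2.png',cv2.resize(f,None,fx=4,fy=4))"
```

```text
clock 2.75 pos [ 0.4302 -0.0187  0.1258] cab [-0.1403  0.001 ] F [-24.9   3.8  16.8] w 0.004 q7 [-0.15  0.76  1.58]
delta cm [ 0.91 -0.1   3.1 ] turn -0.31 rows 0.7755044210744216
```

View pics/c2.png

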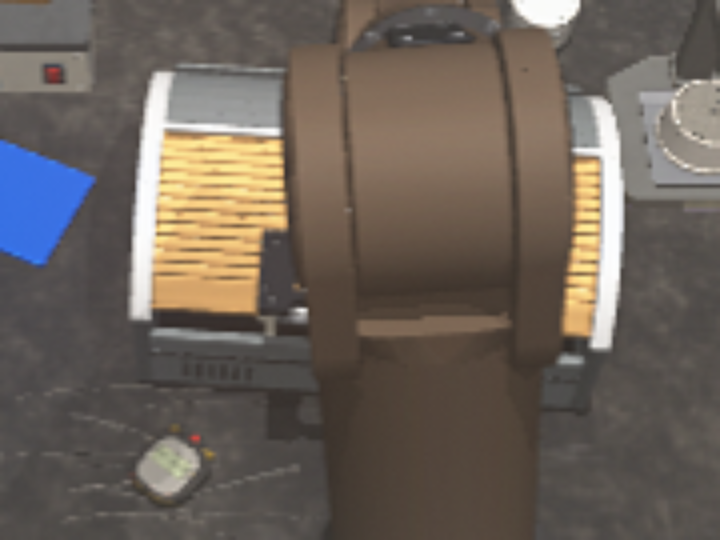

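arm_command([
  {"xyz": [-0.6, 0, -0.7], "turn": 0, "jaw": 255},
  {"xyz": [-1.2, 0, -1.4], "turn": 0, "jaw": 255},
  {"xyz": [-1.9, 0, -2.1], "turn": 0, "jaw": 255},
  {"xyz": [-2.6, 0, -2.7], "turn": 0, "jaw": 255},
  {"xyz": [-3.3, 0, -3.2], "turn": 0, "jaw": 255},
])

```text
clock: 3.22
position: [0.4648, -0.0212, 0.1593]
ee_rot: [-0.123, -3.119, 0.002]
force: [-3.0, 0.1, 2.0]
width: 0.007
```

```bash
python3 -c "
from h import *
x,y=cab(-.15); go(x,y,.095)
im=get_image('scene');save(im,'s3.png')
f=im['frame'][130:265,270:450,::-1]
cv2.imwrite('pics/c3.png',cv2.resize(f,None,fx=4,fy=4))"
```

```text
clock 3.22 pos [ 0.4648 -0.0212  0.1593] cab [-0.1056  0.0011] F [-3.   0.1  2. ] w 0.007 q7 [-0.14  0.87  1.58]
delta cm [ 4.32 -0.12  6.52] turn -0.3 rows 1.8749880263443872
```

View pics/c3.png

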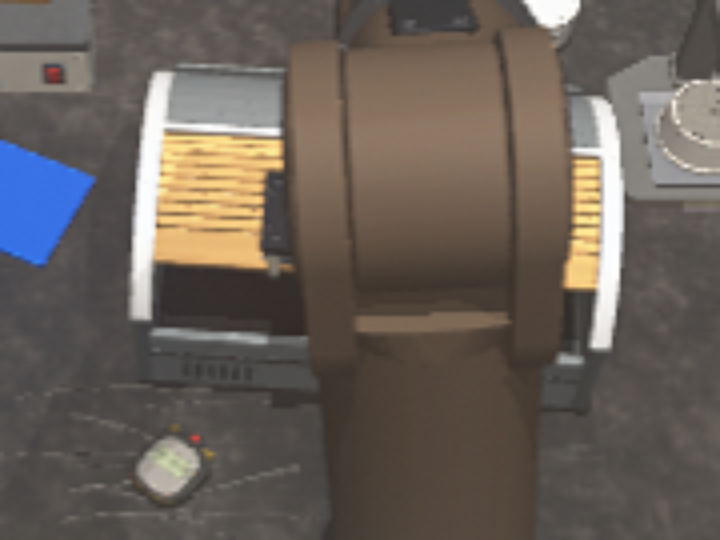

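arm_command([
  {"xyz": [-1.3, 0, -0.7], "turn": 0, "jaw": 255},
  {"xyz": [-2.6, 0, -1.3], "turn": 0, "jaw": 255},
  {"xyz": [-3.9, 0, -1.9], "turn": 0, "jaw": 255},
  {"xyz": [-5.2, 0, -2.4], "turn": 0, "jaw": 255},
  {"xyz": [-6.4, 0, -2.7], "turn": 0, "jaw": 255},
])

```text
clock: 3.68
position: [0.5335, -0.0263, 0.1873]
ee_rot: [-0.123, -3.126, 0.002]
force: [-0.1, 0.1, -0.0]
width: 0.008
```

```bash
python3 -c "
from h import *
x,y=cab(-.15); go(x,y,.095)
im=get_image('scene');save(im,'s4.png')
f=im['frame'][130:265,270:450,::-1]
cv2.imwrite('pics/c4.png',cv2.resize(f,None,fx=4,fy=4))"
```

```text
clock 3.68 pos [ 0.5335 -0.0263  0.1873] cab [-0.0367  0.001 ] F [-0.1  0.1 -0. ] w 0.008 q7 [-0.16  0.98  1.61]
delta cm [11.2  -0.14  9.38] turn -0.28 rows 3.5040660816342117
```

View pics/c4.png

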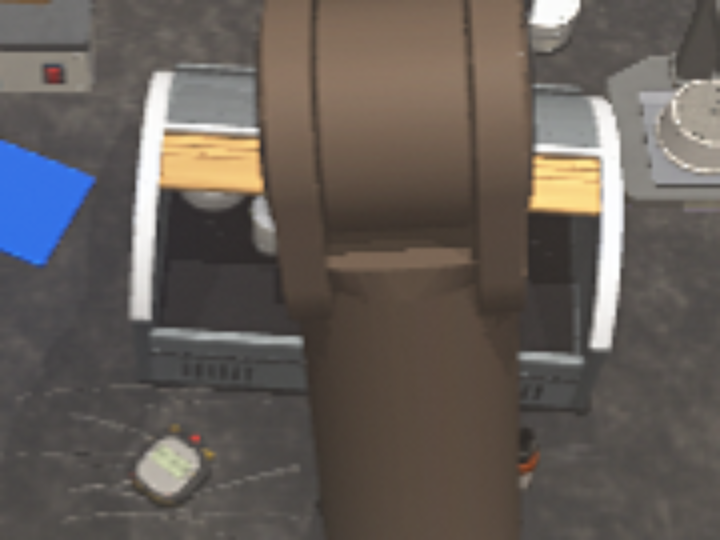

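arm_command([
  {"xyz": [-0.8, 0, 0], "turn": 0, "jaw": 255},
  {"xyz": [-1.4, 0, 0], "turn": 0, "jaw": 255},
  {"xyz": [1, 0, 0], "turn": 0, "jaw": 255},
  {"xyz": [4, 0, 0], "turn": 0, "jaw": 200},
  {"xyz": [8, 0, -1], "turn": 0, "jaw": 120},
])

```text
clock: 4.15
position: [0.4559, -0.0201, 0.1973]
ee_rot: [-0.122, -3.127, 0.005]
force: [-1.3, 1.1, 1.5]
width: 0.1
```

arm_command([
  {"xyz": [4, 3, -3], "turn": 0, "jaw": 80},
  {"xyz": [7, 6, -5], "turn": 0, "jaw": 80},
  {"xyz": [7, 10, -5], "turn": 0, "jaw": 80},
  {"xyz": [7, 14, -5], "turn": 0, "jaw": 80},
  {"xyz": [7, 18, -5], "turn": 0, "jaw": 80},
])

```text
clock: 4.57
position: [0.3995, 0.1567, 0.2489]
ee_rot: [-0.123, -3.13, 0.001]
force: [1.7, -0.2, 0.8]
width: 0.459
```

arm_command([
  {"xyz": [0, 4, 0], "turn": 0, "jaw": 80},
  {"xyz": [0, 8, 0], "turn": 0, "jaw": 80},
  {"xyz": [0, 12, 0], "turn": 0, "jaw": 80},
  {"xyz": [0, 14, 0], "turn": 0, "jaw": 80},
  {"xyz": [0, 14, 0], "turn": 0, "jaw": 80},
])

```text
clock: 4.98
position: [0.4095, 0.3018, 0.2485]
ee_rot: [-0.112, -3.13, -0.002]
force: [0.6, 0.3, 0.1]
width: 0.685
```

```bash
python3 -c "
from h import *
import pickle
x,y=cab(-.15); go(x,y,.095)
for n in ('scene','top'):
    im=get_image(n);save(im,n+'5.png');pickle.dump(im,open(n+'5.pkl','wb'))
    f=im['frame'][130:265,280:440,::-1]
    cv2.imwrite('pics/'+n+'c5.png',cv2.resize(f,None,fx=4,fy=4,interpolation=cv2.INTER_CUBIC))"
```

```text
clock 4.98 pos [0.4095 0.3018 0.2485] cab [-0.1844  0.3191] F [0.6 0.3 0.1] w 0.685 q7 [-0.05  1.1   0.82]
delta cm [ -3.53 -31.93  15.28] turn 0.1 rows 8.532328329706909
```

View pics/scenec5.png

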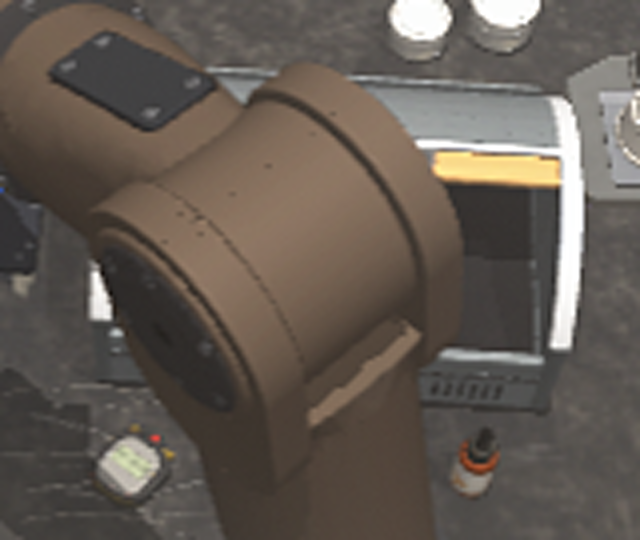

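View pics/topc5.png

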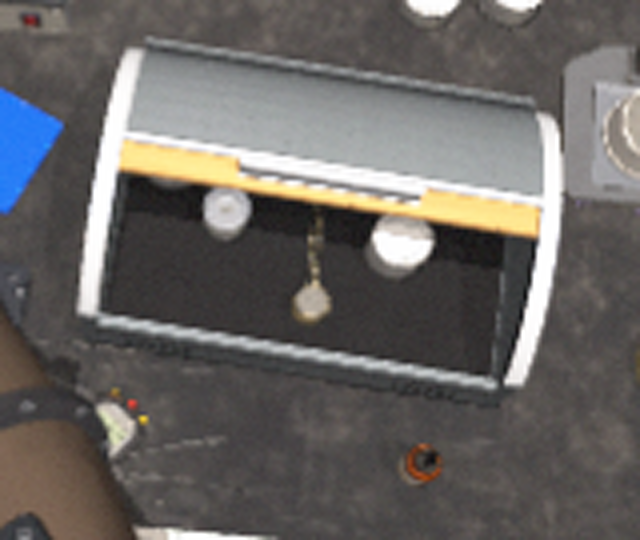

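Run:
```python
from h import *
import pickle
im=pickle.load(open("top5.pkl","rb"))
f=im["frame"]
c=f[175:218,335:395,::-1]
cv2.imwrite("pics/m5.png",cv2.resize(c,None,fx=12,fy=12,interpolation=cv2.INTER_CUBIC))
print("lip edge pred px",[pix(im,[*cab(-.1625*np.cos(.475+j)),.045+.1625*np.sin(.475+j)]).round(1).tolist() for j in (.9,1.06,1.14)])
```

```text
lip edge pred px [[361.1, 184.7], [362.2, 177.3], [362.7, 173.7]]
```

View pics/m5.png

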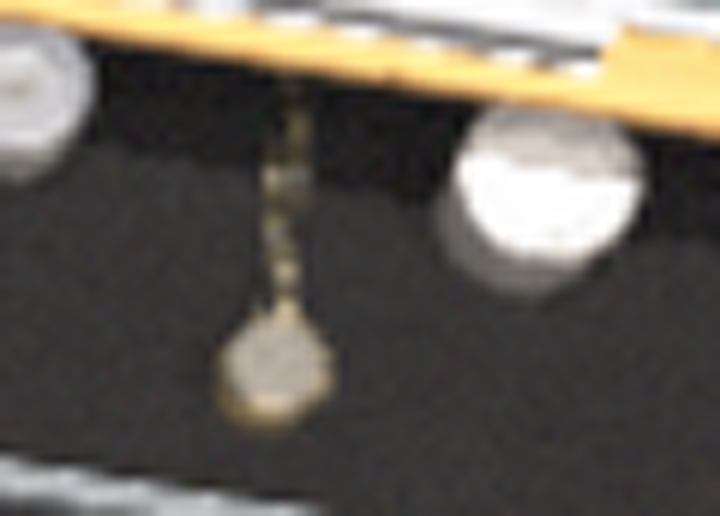

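Run:
```python
from h import *
import pickle
im=pickle.load(open("top5.pkl","rb"))
r=world(im,357.8,204.8,z=.0915); print(r,tocab(r))
for u,v in [(359.1,182),(358.2,189.5),(357.9,195)]:
    n=world(im,u,v,z=.0745); d=n-r; print(tocab(n),np.degrees(np.arctan2(d[1],d[0])))
t=r[:2]+0.085*np.array([np.cos(YAW),np.sin(YAW)]); print(t); go(*t,.27)
```

```text
[ 0.49346369 -0.03157475  0.0915    ] [-0.07621403 -0.00719085]
[ 0.01629239 -0.00075206] -0.22966248649511367
[-0.01340235 -0.00153781] 0.9315152566562264
[-0.03476149 -0.00344724] 0.9491905117713046
[ 0.5782342  -0.03781662]
clock 5.08 pos [0.4102 0.2966 0.2485] cab [-0.1833  0.314 ] F [-0.1 -1.6 -1.6] w 0.686 q7 [-0.05  1.1   0.82]
delta cm [-19.3  -32.06  -2.29] turn -0.19 rows 8.98983038025937
```

arm_command([
  {"xyz": [-2, -3.2, -1], "turn": -1, "jaw": 80},
  {"xyz": [-4, -6.6, -2], "turn": -2, "jaw": 80},
  {"xyz": [-6, -10, -2.3], "turn": -3, "jaw": 80},
  {"xyz": [-8, -13.4, -2.3], "turn": -4, "jaw": 80},
  {"xyz": [-10, -16.8, -2.3], "turn": -4, "jaw": 80},
])

```text
clock: 5.5
position: [0.4975, 0.1179, 0.2716]
ee_rot: [-0.012, -3.133, 0.001]
force: [0.9, 0.4, -1.3]
width: 0.682
```

arm_command([
  {"xyz": [-2, -3.2, 0], "turn": 0, "jaw": 80},
  {"xyz": [-4, -6.6, 0], "turn": 0, "jaw": 80},
  {"xyz": [-6, -10, 0], "turn": 0, "jaw": 80},
  {"xyz": [-8, -13.2, 0], "turn": 0, "jaw": 80},
  {"xyz": [-9, -15, 0], "turn": 0, "jaw": 80},
])

```text
clock: 5.92
position: [0.5868, -0.0397, 0.2713]
ee_rot: [-0.022, -3.134, 0.004]
force: [-0.0, -0.1, 0.4]
width: 0.687
```

Run:
```python
from h import *
import pickle
go(.578,-.038,.27,0)
im=get_image("wrist");save(im,"w6.png");pickle.dump(im,open("w6.pkl","wb"))
print(pix(im,[.4935,-.0316,.0915]))
go(.578,-.038,.27,0)
```

```text
clock 5.92 pos [ 0.5868 -0.0397  0.2713] cab [ 0.0175 -0.0084] F [-0.  -0.1  0.4] w 0.687 q7 [-0.14  1.2   1.67]
delta cm [0.89 0.15 0.14] turn -0.82 rows 0.2180610327820997
[322.09796768  93.08970898]
clock 5.97 pos [ 0.5875 -0.0426  0.2712] cab [ 0.0184 -0.0113] F [ 0.9 -3.1 -0. ] w 0.686 q7 [-0.13  1.2   1.67]
delta cm [0.96 0.45 0.13] turn -1.01 rows 0.2557764944505247
```

View pics/w6.png

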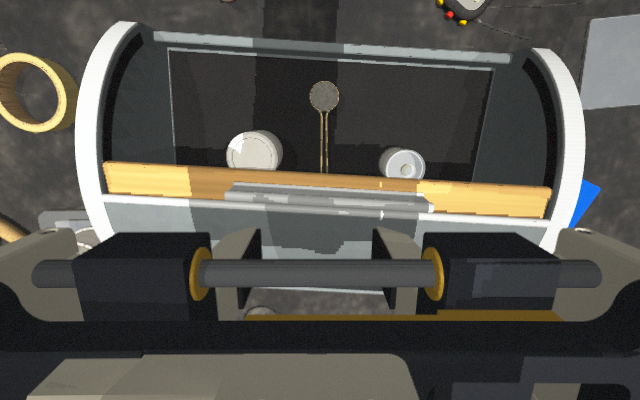

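The wrist view shows the mould ring top at about (324,96), with needles running straight back to (324,172). The sample tin is at (254,152) and the bottle at (402,165). The shutter is open with its lip upright.

Run:
```python
from h import *
import pickle
im=pickle.load(open("w6.pkl","rb"))
f=im["frame"]
c=f[70:180,280:370,::-1];cv2.imwrite("pics/m6.png",cv2.resize(c,None,fx=5,fy=5,interpolation=cv2.INTER_CUBIC))
hsv=cv2.cvtColor(f,cv2.COLOR_RGB2HSV);m=((hsv[...,1]>60)&(hsv[...,2]>60)).astype(np.uint8)
m2=np.zeros_like(m);m2[75:175,300:350]=m[75:175,300:350]
for v in (90,96,102,115,125,135,145,155,165): print(v,np.where(m2[v])[0])
p=(324,96);r=world(im,*p,z=.0915);print("ring",r,"depth",world(im,*p))
for p in [(324,115),(324,170)]: print(world(im,*p,z=.0745))
for n,p,z in [("tin",(252,150),.1195),("bottle",(403,165),.1255)]: print(n,world(im,*p,z=z))
```

```text
90 [310 311 336 337]
96 [309 310 338]
102 [310 311 336 337]
115 [320 321 322 325 326 327]
125 [320 321 322 325 326 327]
135 [320 321 322 325 326 327]
145 [320 321 322 325 326 327]
155 [320 321 322 326 327]
165 [320 321 322 326 327]
ring [ 0.49647724 -0.02958782  0.0915    ] depth [ 0.49649376 -0.02959392  0.09177187]
[ 0.51604157 -0.02935156  0.0745    ]
[ 0.57963508 -0.02980486  0.0745    ]
tin [ 0.54990824 -0.10472927  0.1195    ]
bottle [0.5666012  0.04984382 0.1255    ]
```

View pics/m6.png

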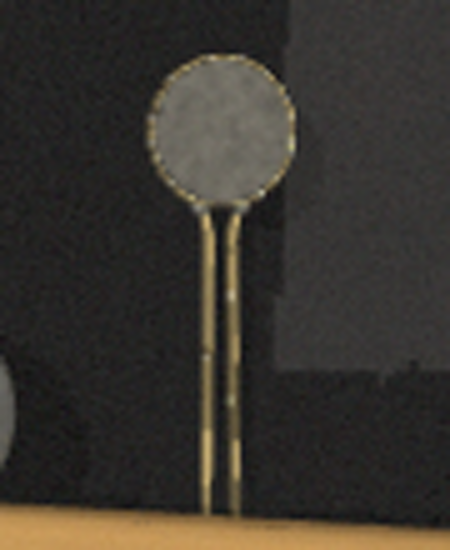

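Run:
```python
from h import *
go(.4955,-.030,.20,0)
```

```text
clock 5.97 pos [ 0.5875 -0.0426  0.2712] cab [ 0.0184 -0.0113] F [ 0.9 -3.1 -0. ] w 0.686 q7 [-0.13  1.2   1.67]
delta cm [9.18 1.13 7.18] turn -1.01 rows 2.807253777823186
```

arm_command([
  {"xyz": [3.5, 0.6, 0], "turn": -1, "jaw": 80},
  {"xyz": [7, 1.1, 0], "turn": -1, "jaw": 80},
  {"xyz": [9.2, 1.1, 2], "turn": -1, "jaw": 80},
  {"xyz": [9.2, 1.1, 5], "turn": -1, "jaw": 80},
  {"xyz": [9.2, 1.1, 7.2], "turn": -1, "jaw": 80},
])

```text
clock: 6.38
position: [0.4929, -0.0313, 0.1993]
ee_rot: [-0.003, -3.136, 0.006]
force: [-0.5, -0.5, -0.4]
width: 0.686
```

arm_command([
  {"xyz": [0, 0, 0], "turn": 0, "jaw": 80},
  {"xyz": [0, 0, 0], "turn": 0, "jaw": 80},
])

```text
clock: 6.55
position: [0.4912, -0.0325, 0.1991]
ee_rot: [-0.006, -3.133, 0.006]
force: [0.9, -0.1, 0.7]
width: 0.684
```

Run:
```python
from h import *
go(.4955,-.030,.067,0)
im=get_image("wrist");save(im,"w7.png")
```

```text
clock 6.55 pos [ 0.4912 -0.0325  0.1991] cab [-0.0784 -0.0083] F [ 0.9 -0.1  0.7] w 0.684 q7 [-0.1   0.97  1.64]
delta cm [-0.54  0.3  13.21] turn -0.22 rows 3.171175301656126
```

View pics/w7.png

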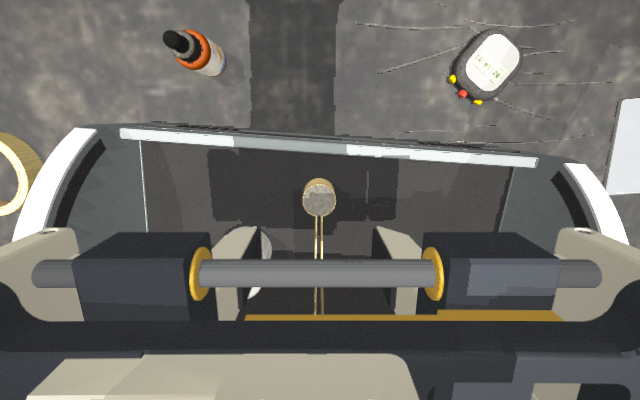

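Good: the ring at (319,197) is centred between the jaws. Next I descend.

arm_command([
  {"xyz": [-0.3, 0.2, 3], "turn": 0, "jaw": 80},
  {"xyz": [-0.5, 0.3, 6], "turn": 0, "jaw": 80},
  {"xyz": [-0.5, 0.3, 8], "turn": 0, "jaw": 80},
  {"xyz": [-0.5, 0.3, 9], "turn": 0, "jaw": 80},
  {"xyz": [-0.5, 0.3, 9], "turn": 0, "jaw": 80},
])

```text
clock: 7.02
position: [0.4967, -0.0299, 0.1095]
ee_rot: [-0.006, -3.134, 0.007]
force: [-1.0, -0.3, 0.9]
width: 0.687
```

Run:
```python
from h import *
go(.4955,-.030,.067,0)
```

```text
clock 7.02 pos [ 0.4967 -0.0299  0.1095] cab [-0.0731 -0.0053] F [-1.  -0.3  0.9] w 0.687 q7 [-0.17  0.76  1.7 ]
delta cm [0.09 0.01 4.26] turn -0.22 rows 1.0206733848237837
```

arm_command([
  {"xyz": [0.1, 0, 1.5], "turn": 0, "jaw": 80},
  {"xyz": [0.1, 0, 2.7], "turn": 0, "jaw": 80},
  {"xyz": [0.1, 0, 3.6], "turn": 0, "jaw": 80},
  {"xyz": [0.1, 0, 4.1], "turn": 0, "jaw": 80},
  {"xyz": [0.1, 0, 4.1], "turn": 0, "jaw": 80},
])

```text
clock: 7.43
position: [0.4956, -0.0301, 0.0687]
ee_rot: [-0.006, -3.134, 0.006]
force: [0.1, -0.2, 0.3]
width: 0.684
```

Run:
```python
from h import *
go(.4955,-.030,.067,0)
im=get_image("top")
c=im["frame"][150:230,310:420,::-1];cv2.imwrite("pics/c8.png",cv2.resize(c,None,fx=6,fy=6,interpolation=cv2.INTER_CUBIC))
```

```text
clock 7.43 pos [ 0.4956 -0.0301  0.0687] cab [-0.0741 -0.0056] F [ 0.1 -0.2  0.3] w 0.684 q7 [-0.2   0.66  1.73]
delta cm [0.01 0.01 0.17] turn -0.23 rows 0.0413495187938758
```

View pics/c8.png

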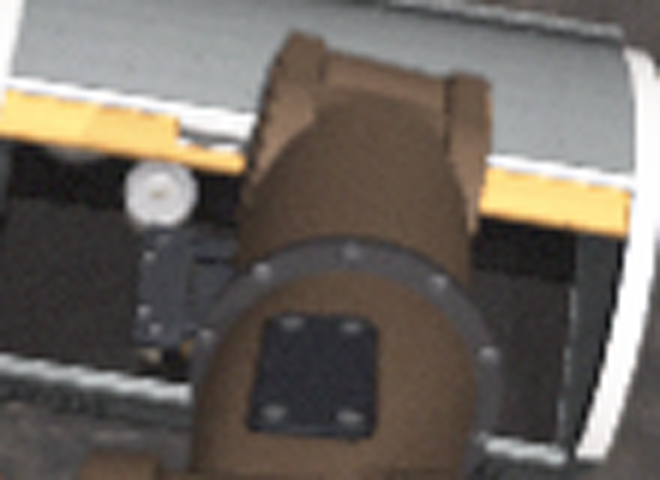

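arm_command([
  {"xyz": [0, 0, 0.1], "turn": 0, "jaw": 130},
  {"xyz": [0, 0, 0.1], "turn": 0, "jaw": 150},
  {"xyz": [0, 0, 0.1], "turn": 0, "jaw": 170},
  {"xyz": [0, 0, 0.1], "turn": 0, "jaw": 190},
  {"xyz": [0, 0, 0.1], "turn": 0, "jaw": 210},
], force=15)

```text
clock: 7.9
position: [0.4959, -0.0301, 0.0683]
ee_rot: [-0.006, -3.135, 0.006]
force: [0.4, 0.4, 0.4]
width: 0.372
```

arm_command([
  {"xyz": [0, 0, 0], "turn": 0, "jaw": 230},
  {"xyz": [0, 0, 0], "turn": 0, "jaw": 230},
  {"xyz": [0, 0, 0], "turn": 0, "jaw": 230},
  {"xyz": [0, 0, 0], "turn": 0, "jaw": 230},
])

```text
clock: 8.23
position: [0.4959, -0.0302, 0.0684]
ee_rot: [-0.006, -3.135, 0.006]
force: [-0.3, 0.2, 0.8]
width: 0.333
```

Run:
```python
from h import *
go(.4955,-.030,.067,0)
```

```text
clock 8.23 pos [ 0.4959 -0.0302  0.0684] cab [-0.0739 -0.0056] F [-0.3  0.2  0.8] w 0.333 q7 [-0.21  0.66  1.73]
delta cm [0.04 0.02 0.14] turn -0.23 rows 0.03428703293901587
```

arm_command([
  {"xyz": [0, 0, -0.5], "turn": 0, "jaw": 230},
  {"xyz": [0, 0, -1.4], "turn": 0, "jaw": 230},
  {"xyz": [0, 0, -2.5], "turn": 0, "jaw": 230},
  {"xyz": [0, 0, -3.5], "turn": 0, "jaw": 230},
  {"xyz": [0, 0, -4], "turn": 0, "jaw": 230},
])

```text
clock: 8.65
position: [0.4969, -0.03, 0.1101]
ee_rot: [-0.007, -3.137, 0.006]
force: [1.1, 0.8, -1.0]
width: 0.33
```

Run:
```python
from h import *
go(.37,-.030,.115,0)
im=get_image("wrist");save(im,"w9.png")
```

```text
clock 8.65 pos [ 0.4969 -0.03    0.1101] cab [-0.0729 -0.0054] F [ 1.1  0.8 -1. ] w 0.33 q7 [-0.17  0.76  1.7 ]
delta cm [12.7  -0.05 -0.43] turn -0.24 rows 3.0465732449725205
```

View pics/w9.png

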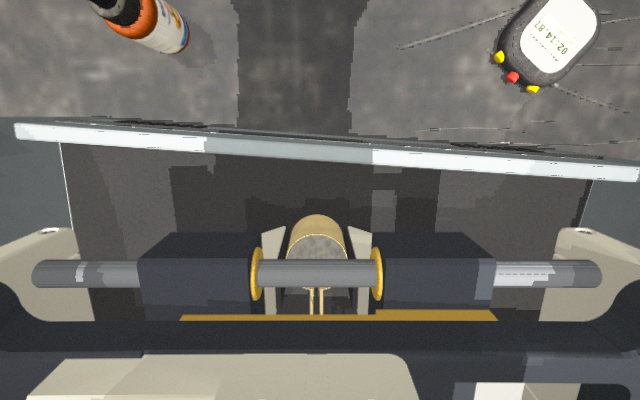

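arm_command([
  {"xyz": [1.5, 0, 0], "turn": 0, "jaw": 230},
  {"xyz": [4, 0, 0], "turn": 0, "jaw": 230},
  {"xyz": [6.5, 0, 0], "turn": 0, "jaw": 230},
  {"xyz": [9.5, 0, 0], "turn": 0, "jaw": 230},
  {"xyz": [12.5, 0, 0], "turn": 0, "jaw": 230},
])

```text
clock: 9.12
position: [0.3711, -0.0295, 0.1109]
ee_rot: [-0.006, -3.138, 0.006]
force: [-0.1, 0.3, 0.2]
width: 0.331
```

Run:
```python
from h import *
go(.37,-.030,.25,0)
```

```text
clock 9.12 pos [ 0.3711 -0.0295  0.1109] cab [-0.1984 -0.0141] F [-0.1  0.3  0.2] w 0.331 q7 [-0.1   0.66  1.62]
delta cm [  0.16  -0.1  -13.91] turn -0.23 rows 3.336622849679335
```

arm_command([
  {"xyz": [0.2, 0, -2], "turn": 0, "jaw": 230},
  {"xyz": [0.2, 0, -5], "turn": 0, "jaw": 230},
  {"xyz": [0.2, 0, -8], "turn": 0, "jaw": 230},
  {"xyz": [0.2, 0, -11], "turn": 0, "jaw": 230},
  {"xyz": [0.2, 0, -14], "turn": 0, "jaw": 230},
])

```text
clock: 9.53
position: [0.3691, -0.0291, 0.2525]
ee_rot: [-0.007, -3.138, 0.006]
force: [0.8, -0.5, -1.2]
width: 0.335
```

Run:
```python
from h import *
go(.452,.3635,.25,0)
```

```text
clock 9.53 pos [ 0.3691 -0.0291  0.2525] cab [-0.2004 -0.0139] F [ 0.8 -0.5 -1.2] w 0.335 q7 [0.02 1.07 1.48]
delta cm [-8.12 39.3   0.08] turn -0.25 rows 9.62380626327504
```

arm_command([
  {"xyz": [0, 2, 0], "turn": 0, "jaw": 230},
  {"xyz": [0, 5.5, 0], "turn": 0, "jaw": 230},
  {"xyz": [0, 9, 0], "turn": 0, "jaw": 230},
  {"xyz": [0, 12.5, 0], "turn": 0, "jaw": 230},
  {"xyz": [0, 16, 0], "turn": 0, "jaw": 230},
])

```text
clock: 9.95
position: [0.3693, 0.1324, 0.2521]
ee_rot: [-0.007, -3.139, 0.005]
force: [0.3, -0.2, -0.4]
width: 0.33
```

arm_command([
  {"xyz": [-1, 3.5, 0], "turn": 0, "jaw": 230},
  {"xyz": [-2, 7, 0], "turn": 0, "jaw": 230},
  {"xyz": [-4, 10.5, 0], "turn": 0, "jaw": 230},
  {"xyz": [-5, 13, 0], "turn": 0, "jaw": 230},
  {"xyz": [-6, 16, 0], "turn": 0, "jaw": 230},
])

```text
clock: 10.37
position: [0.4307, 0.293, 0.2512]
ee_rot: [-0.008, -3.139, 0.006]
force: [1.1, -1.0, -0.3]
width: 0.331
```

Run:
```python
from h import *
go(.452,.3635,.25,0)
```

```text
clock 10.37 pos [0.4307 0.293  0.2512] cab [-0.1627  0.3119] F [ 1.1 -1.  -0.3] w 0.331 q7 [-0.02  1.11  0.89]
delta cm [-2.1   7.06  0.09] turn -0.29 rows 1.7663540150783403
```

arm_command([
  {"xyz": [-1, 3, 0], "turn": 0, "jaw": 230},
  {"xyz": [-2, 5.5, 1], "turn": 0, "jaw": 230},
  {"xyz": [-2.1, 7, 3], "turn": 0, "jaw": 230},
  {"xyz": [-2.1, 7, 6], "turn": 0, "jaw": 230},
  {"xyz": [-2.1, 7, 9], "turn": 0, "jaw": 230},
])

```text
clock: 10.78
position: [0.4517, 0.3642, 0.16]
ee_rot: [-0.005, -3.139, 0.003]
force: [-0.8, -0.0, -2.4]
width: 0.331
```

arm_command([
  {"xyz": [0, 0, 0], "turn": 0, "jaw": 230},
  {"xyz": [0, 0, 0], "turn": 0, "jaw": 230},
])

```text
clock: 10.95
position: [0.4508, 0.3636, 0.159]
ee_rot: [-0.005, -3.137, 0.007]
force: [0.0, 0.0, 0.2]
width: 0.334
```

Run:
```python
from h import *
import pickle
go(.452,.3635,.012,0)
for n in ("wrist","scene","top"):
    im=get_image(n);save(im,n+"10.png")
    pickle.dump(im,open(n+"10.pkl","wb"))
    print(n,pix(im,[.452,.3635,.005]))
```

```text
clock 10.95 pos [0.4508 0.3636 0.159 ] cab [-0.1478  0.3838] F [0.  0.  0.2] w 0.334 q7 [-0.03  0.95  0.82]
delta cm [-0.19  0.06 14.69] turn -0.17 rows 3.52424312726247
wrist [315.87669554 184.53306755]
scene [253.02044266 226.14770266]
top [254.02778504 210.63923576]
```

View pics/wrist10.png

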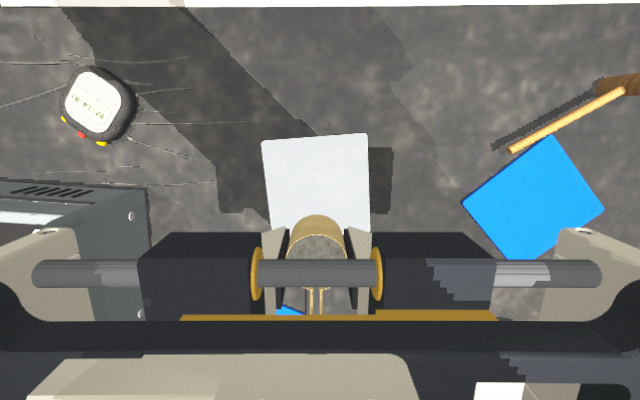

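View pics/top10.png

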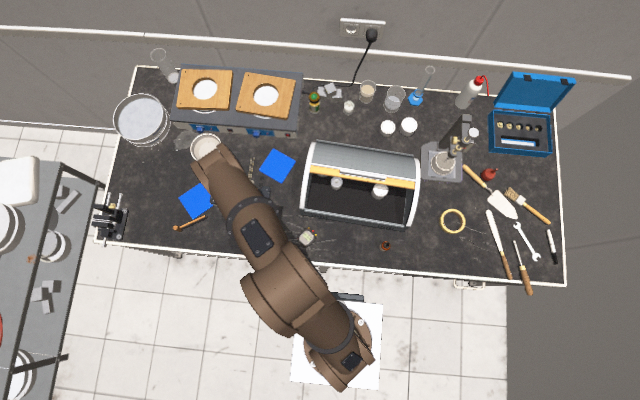

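The mould is held over the bare glass. The plate's near corners in the wrist view are (262,141) and (366,133).

Run:
```python
from h import *
import pickle
im=pickle.load(open("wrist10.pkl","rb"))
a=world(im,262,141,z=.005);b=world(im,367.5,133,z=.005);print(a,b,np.linalg.norm(a-b))
d=(b-a)/np.linalg.norm(b-a); n=np.array([d[1],-d[0],0]); 
if n[0]<0:n=-n
print("centre",(a+b)/2+n*.055, world(im,370,220,z=.005),world(im,272,228,z=.005))
```

```text
[0.40601882 0.30819574 0.005     ] [0.39820533 0.41631902 0.005     ] 0.10840522525836599
centre [0.45696902 0.3662216  0.005     ] [0.49216986 0.42305879 0.005     ] [0.50150188 0.31453697 0.005     ]
```

arm_command([
  {"xyz": [-0.3, 0.2, 3], "turn": 0, "jaw": 230},
  {"xyz": [-0.4, 0.2, 6], "turn": 0, "jaw": 230},
  {"xyz": [-0.4, 0.2, 9], "turn": 0, "jaw": 230},
  {"xyz": [-0.4, 0.2, 11.5], "turn": 0, "jaw": 230},
  {"xyz": [-0.4, 0.2, 13], "turn": 0, "jaw": 230},
])

```text
clock: 11.52
position: [0.457, 0.3668, 0.0315]
ee_rot: [0.006, 3.141, 0.0]
force: [-0.1, -0.7, -0.5]
width: 0.33
```

arm_command([
  {"xyz": [0, 0, 0], "turn": 0, "jaw": 230},
  {"xyz": [0, 0, 0], "turn": 0, "jaw": 230},
])

```text
clock: 11.68
position: [0.4577, 0.3672, 0.0326]
ee_rot: [0.007, 3.14, 0.001]
force: [0.7, -0.7, 0.3]
width: 0.329
```

Run:
```python
from h import *
go(.4545,.365,.012,0)
im=get_image("scene")
c=im["frame"][180:260,200:320,::-1];cv2.imwrite("pics/c11.png",cv2.resize(c,None,fx=6,fy=6,interpolation=cv2.INTER_CUBIC))
im=get_image("wrist");save(im,"w11.png")
```

```text
clock 11.68 pos [0.4577 0.3672 0.0326] cab [-0.1412  0.3879] F [ 0.7 -0.7  0.3] w 0.329 q7 [-0.04  0.68  0.83]
delta cm [ 0.32 -0.23  2.06] turn -0.24 rows 0.5029577276115166
```

View pics/w11.png

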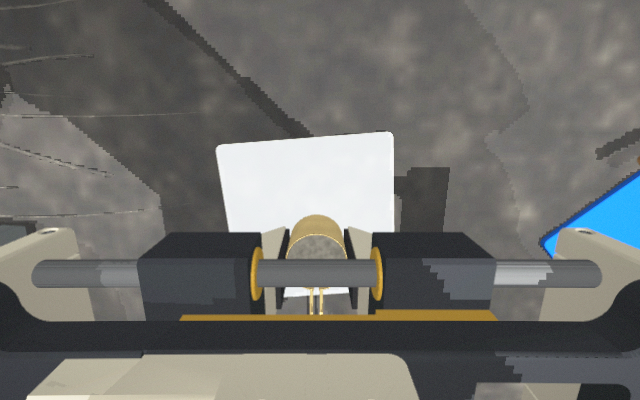

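arm_command([
  {"xyz": [0.1, -0.1, 0.5], "turn": 0, "jaw": 230},
  {"xyz": [0.2, -0.2, 0.9], "turn": 0, "jaw": 230},
  {"xyz": [0.2, -0.2, 1.2], "turn": 0, "jaw": 230},
  {"xyz": [0.2, -0.2, 1.4], "turn": 0, "jaw": 230},
  {"xyz": [0.2, -0.2, 1.5], "turn": 0, "jaw": 230},
])

```text
clock: 12.2
position: [0.4562, 0.3657, 0.0184]
ee_rot: [0.007, 3.139, 0.003]
force: [0.1, 0.2, -0.9]
width: 0.335
```

Run:
```python
from h import *
go(.455,.365,.012,0)
```

```text
clock 12.2 pos [0.4562 0.3657 0.0184] cab [-0.1426  0.3863] F [ 0.1  0.2 -0.9] w 0.335 q7 [-0.04  0.65  0.83]
delta cm [ 0.12 -0.08  0.64] turn -0.24 rows 0.1565224042896724
```

Now lower slowly: 1 mm per row.

arm_command([
  {"xyz": [0, 0, 0.1], "turn": 0, "jaw": 230},
  {"xyz": [0, 0, 0.2], "turn": 0, "jaw": 230},
  {"xyz": [0, 0, 0.3], "turn": 0, "jaw": 230},
  {"xyz": [0, 0, 0.4], "turn": 0, "jaw": 230},
  {"xyz": [0, 0, 0.4], "turn": 0, "jaw": 230},
])

```text
clock: 12.62
position: [0.4561, 0.3657, 0.0142]
ee_rot: [0.006, 3.139, 0.003]
force: [0.1, -0.4, -1.2]
width: 0.331
```

arm_command([
  {"xyz": [0, 0, 0.05], "turn": 0, "jaw": 230},
  {"xyz": [0, 0, 0.1], "turn": 0, "jaw": 230},
  {"xyz": [0, 0, 0.1], "turn": 0, "jaw": 230},
])

```text
clock: 12.87
position: [0.456, 0.3657, 0.0131]
ee_rot: [0.006, 3.139, 0.003]
force: [0.2, 0.3, -0.0]
width: 0.336
```

Run:
```python
from h import *
go(.455,.365,.012,0)
```

```text
clock 12.87 pos [0.456  0.3657 0.0131] cab [-0.1427  0.3863] F [ 0.2  0.3 -0. ] w 0.336 q7 [-0.04  0.64  0.83]
delta cm [ 0.1  -0.07  0.11] turn -0.24 rows 0.04005208376653234
```

arm_command([
  {"xyz": [0, 0, 0.05], "turn": 0, "jaw": 230},
  {"xyz": [0, 0, 0.1], "turn": 0, "jaw": 230},
  {"xyz": [0, 0, 0.1], "turn": 0, "jaw": 230},
])

```text
clock: 13.12
position: [0.4561, 0.3657, 0.012]
ee_rot: [0.006, 3.139, 0.003]
force: [0.1, -0.4, -0.2]
width: 0.333
```

arm_command([
  {"xyz": [0, 0, 0.05], "turn": 0, "jaw": 230},
  {"xyz": [0, 0, 0.1], "turn": 0, "jaw": 230},
  {"xyz": [0, 0, 0.1], "turn": 0, "jaw": 230},
])

```text
clock: 13.37
position: [0.4563, 0.3658, 0.0118]
ee_rot: [0.007, 3.139, 0.003]
force: [-1.7, -2.0, 7.8]
width: 0.331
```

Run:
```python
from h import *
go(.455,.365,.012,0)
im=get_image("wrist");save(im,"w12.png")
```

```text
clock 13.37 pos [0.4563 0.3658 0.0118] cab [-0.1425  0.3863] F [-1.7 -2.   7.8] w 0.331 q7 [-0.04  0.64  0.83]
delta cm [ 0.13 -0.08 -0.02] turn -0.24 rows 0.03573229003233486
```

View pics/w12.png

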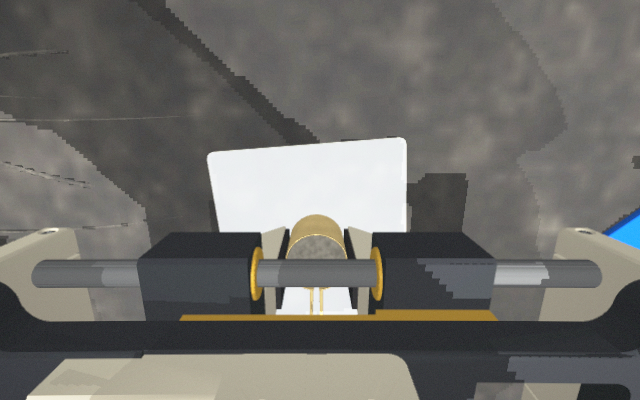

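Contact is made at 7.8 N, with the tip height as expected. I relieve the press and open.

arm_command([
  {"xyz": [0, 0, 0], "turn": 0, "jaw": 230},
  {"xyz": [0, 0, 0], "turn": 0, "jaw": 160},
  {"xyz": [0, 0, 0], "turn": 0, "jaw": 130},
  {"xyz": [0, 0, 0], "turn": 0, "jaw": 110},
  {"xyz": [0, 0, 0], "turn": 0, "jaw": 100},
])

```text
clock: 13.83
position: [0.4562, 0.3657, 0.0117]
ee_rot: [0.007, 3.139, 0.003]
force: [-0.3, 0.2, 0.2]
width: 0.541
```

arm_command([
  {"xyz": [0, 0, 0], "turn": 0, "jaw": 90},
  {"xyz": [0, 0, 0], "turn": 0, "jaw": 90},
  {"xyz": [0, 0, 0], "turn": 0, "jaw": 90},
])

```text
clock: 14.08
position: [0.4562, 0.3657, 0.0116]
ee_rot: [0.007, 3.139, 0.003]
force: [0.3, -0.7, 0.5]
width: 0.646
```

Run:
```python
from h import *
go(.455,.365,.012,0)
im=get_image("wrist");save(im,"w13.png")
```

```text
clock 14.08 pos [0.4562 0.3657 0.0116] cab [-0.1425  0.3863] F [ 0.3 -0.7  0.5] w 0.646 q7 [-0.04  0.64  0.83]
delta cm [ 0.12 -0.07 -0.04] turn -0.24 rows 0.035087153227905274
```

View pics/w13.png

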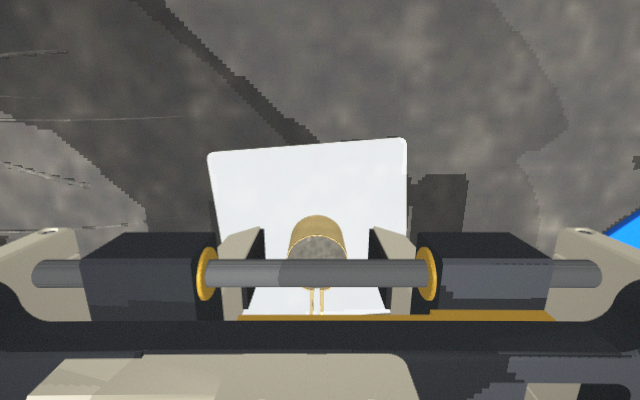

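Released. I lift straight up and then back off to the left for a check.

arm_command([
  {"xyz": [0, 0, -1], "turn": 0, "jaw": 90},
  {"xyz": [0, 0, -3], "turn": 0, "jaw": 90},
  {"xyz": [0, 0, -6], "turn": 0, "jaw": 90},
  {"xyz": [0, 0, -9], "turn": 0, "jaw": 90},
  {"xyz": [0, 0, -13], "turn": 0, "jaw": 90},
])

```text
clock: 14.55
position: [0.4548, 0.3645, 0.1421]
ee_rot: [0.007, 3.141, 0.0]
force: [-0.1, 1.1, -0.6]
width: 0.647
```

arm_command([
  {"xyz": [-3, 0, -2], "turn": 0, "jaw": 90},
  {"xyz": [-6, 0, -4], "turn": 0, "jaw": 90},
  {"xyz": [-9, 0, -5], "turn": 0, "jaw": 90},
  {"xyz": [-11, 0, -5], "turn": 0, "jaw": 90},
  {"xyz": [-11, 0, -5], "turn": 0, "jaw": 90},
])

```text
clock: 14.97
position: [0.5696, 0.3623, 0.1938]
ee_rot: [0.013, 3.137, 0.001]
force: [-0.2, -1.4, -0.7]
width: 0.647
```

Run:
```python
from h import *
import pickle
go(.455,.365,.012,0)
for n in ("wrist","top"):
    im=get_image(n);save(im,n+"14.png");pickle.dump(im,open(n+"14.pkl","wb"))
```

```text
clock 14.97 pos [0.5696 0.3623 0.1938] cab [-0.0292  0.3912] F [-0.2 -1.4 -0.7] w 0.647 q7 [-0.04  1.11  0.95]
delta cm [11.55  0.17 18.12] turn -0.47 rows 5.153524939138125
```

View pics/wrist14.png

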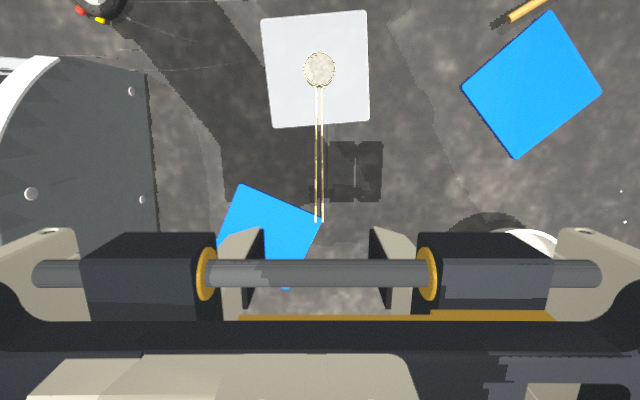

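View pics/top14.png

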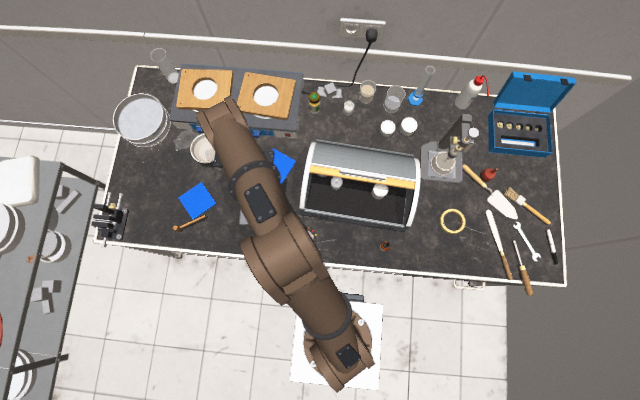

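arm_command([
  {"xyz": [0, 0, 0], "turn": 0, "jaw": 90},
  {"xyz": [0, 0, 0], "turn": 0, "jaw": 90},
  {"xyz": [0, 0, 0], "turn": 0, "jaw": 90},
])

```text
clock: 15.32
position: [0.5637, 0.3639, 0.1924]
ee_rot: [-0.007, -3.141, 0.0]
force: [-0.3, -0.1, 0.2]
width: 0.646
```

Run:
```python
from h import *
im=get_image("wrist")
f=im["frame"];import pickle
im=pickle.load(open("wrist14.pkl","rb"))
c=np.mean([world(im,u,v,z=.005) for u,v in [(261,19),(367,11),(369,121),(273,128)]],0)
print("plate",c,"ring top",world(im,319,69,z=.035),"needle mid",world(im,319.5,215,z=.018), "depth z ring",world(im,319,69)[2])
t=pickle.load(open("top14.pkl","rb"));print("lip px pred 1.14",pix(t,[*cab(.007),.207]))
sign_off(); s=observe(); print(s["clock"],s["force"].round(1))
```

```text
plate [0.45691574 0.36564965 0.005     ] ring top [0.45736368 0.36697923 0.035     ] needle mid [0.61436943 0.36689216 0.018     ] depth z ring 0.035271310788080434
lip px pred 1.14 [362.70336601 173.7908601 ]
the job is handed in; nothing more can be done
the job is handed in; nothing more can be done
```

I pushed the shutter up by its pull to the stop, and it stays open by itself. I then took the mould out over the sill, lowered it onto the middle of the bare glass plate and let go. The job was handed in about 15 s into the 59 s allowed.

My last checks before handing in:
- **Mould position:** the ring is about 1.5 mm from the plate's centre in the wrist view. Its top measures 35 mm above the worktop, which is right for standing upright on the glass.
- **Putting it down:** the force on the tool at contact was about 8 N, under the 30 N limit.
- **Plate:** its centre measured about 5 mm from where I first found it. That may be measurement error rather than a shift; the limit is 25 mm.
- **Shutter:** it still looks fully open in the last overhead picture. The pull matched its predicted stop position when I measured it after opening; I didn't re-measure it at the end.
- **Other things:** nothing I could see in the pictures had moved. I didn't measure their shifts, and the arm hid part of the stopwatch in the last overhead view.

One move call was refused for a missing field and had no effect. No check failed, and hand-in reports no verdict.

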